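# Set the slow cooker's slide lever to its third click

### The job

The slow cooker is off: its orange slide lever stands at the off end of its track, beside the red mark. Push the lever along with a fingertip or the outside of the fingers, never pinching it, and count the clicks: leave it resting in the third notch after off, without ever going past that notch. Do not shift the seasoning bottle, funnel, pot holder or wooden spoon, and finish with your hand clear of everything.

Things in the scene. Friction and masses are not known exactly. Their poses are not given: they have to be found in the camera images.
- cooker: Slow cooker, fixed: black base spanning x -125 to 125, y -50 to 310 mm in its own axes, flat deck 60 mm above the counter. Origin on the counter under the middle of the lever's track; the lever slides along its x axis. A white lidded crock (radius 110 mm, rim 158 mm, lid knob 196 mm above the counter, ears to x +-125 mm) stands on it, centred at x 0, y 195 mm.
- lever_top (a point): Centre of the top face of the orange lever, an upright tab 12 mm thick along the cooker's x, 26 mm wide along its y, standing 4 to 30 mm above the deck (top 90 mm above the counter). Axes as the cooker's. Moves with the lever. The deck round it is clear; the crock is 85 mm from the track.
- heat (a joint): Slide of the lever from off (m): 0 at off (lever at cooker x -40 mm), growing to the cooker's +x, stop at 0.080. Notches every 0.016 (third at 0.048), each with a tick mark on the crock's side, red at off, else black. 3 to 6 N pushes it over the hump half-way between notches; it then jumps ahead into the next notch and stays.
- bottle_mid (a point): Middle (half-way up) of the plastic seasoning bottle with a red twist cap, 48 mm across, 125 mm tall, standing loose on the counter. Bystander.
- funnel_mid (a point): Middle of the small stainless funnel standing mouth down, 80 mm across, 82 mm tall, loose. Bystander.
- pot_holder_mid (a point): Centre of the teal silicone pot holder disc, 170 mm across, 7 mm thick, lying loose. Bystander.
- spoon_grip (a point): Point on the handle of the wooden spoon, 260 mm long, lying loose beyond the cooker. Bystander.

How it is judged:
At the end, for the whole second after the job is handed in: The lever rests still in the third notch (slid 48 mm from off, within 4 mm), and bottle, funnel, pot holder and spoon are within 20 mm of where they stood (value of joint heat between 0.044 and 0.052 m and velocity of joint heat between -0.005 and 0.005 m/s and distance of each of bottle_mid, funnel_mid, pot_holder_mid, spoon_grip from where it was at the start of the episode below 0.02 m); the robot touches nothing.
It fails at once if the lever went past the third notch (slid more than 57 mm) (value of joint heat above 0.057 m).
It fails at once if the lever was pinched between the fingers (grasp point inside the lever while the fingers touch it) (horizontal distance between the grasp point and lever_top below 0.005 m and z of the grasp point in the frame of lever_top below 0.01 m and contact force between the fingers and heat above 0.3 N).
It fails at once if the bottle, funnel, pot holder or spoon was shifted or lifted more than 20 mm (distance of any of bottle_mid, funnel_mid, pot_holder_mid, spoon_grip from where it was at the start of the episode above 0.02 m).
It also fails if it takes over 51 s, if anything falls off the work surface, if the arm or the gripper's body presses on something with over 40 N, if the wrist force passes 120 N, or if a joint passes its speed limit or range.

### The arm

A 6-joint arm with a two-finger parallel gripper is mounted at the origin on the work surface. World frame = base frame: x ahead of the robot, y to its left, z up, the work surface at z = 0. Lengths are in m, angles in rad, forces in N, time in s.
With the tool pointing down it reaches from about 0.3 to 0.875 m from the base axis. Payload 6.4 kg.
Tool frame: the origin (TCP) lies between the finger pads; the fingertips stand ctrl.tip_extent ahead of it and the grasp point (between the pads) is the TCP (ctrl.tip_extent is the distance from the TCP to the fingertips, in m); z points along the fingers, y is the line along which they close (so a half turn about z gives the same grasp; the last joint's range is limited). The gripper opens to 85 mm and grips with 20 to 120 N. Pads are 22 mm wide; open, the fingers measure 114 mm over their backs; the gripper's body (76 mm by 85 mm) begins 54 mm behind the grasp point. The pads swing forward as they close: fully open they stand 13 mm farther back than shut.
Start: joints at [-1.371, 0.181, 1.607, -0, 1.354, -0.206], TCP at [0.227, -0.528, 0.25] pointing down, gripper open.
Joint ranges: [-2.99, 2.99], [-0.89, 2.07], [0.3, 2.58], [-1.14, 4.28], [0, 2.63], [-3.12, 3.12]. Speed limits (rad/s): [2.57, 2.57, 3.01, 3.14, 3.14, 3.14].

### API

Orientations are given as a unit quaternion [w, x, y, z].
In Python, from bench import ctrl gives the robot as it stands.
- The arm moves only by the tool send_rows, never from a script. Its arguments are lists of equal length, an entry for each row: "dr": the turn, a rotation vector about the tool's x, y, z in units of 6 degrees (1.0 is 6 degrees), a list of three; "xyz": the shift along the tool's x, y, z in cm, a list of three; "jaw": the opening in per cent of the stroke, from 0 (shut) to 100 (fully open). In form: {"dr": [[wx, wy, wz], ...], "xyz": [[dx, dy, dz], ...], "jaw": [jaw, ...]}. A call has exactly 8 rows; each row is the pose to reach, as a shift and turn from the pose commanded when the call began, along the tool's axes at that moment; what a row does not reach only later rows make up. A row lasts 1/8 s, in which the tool goes at most 62.5 mm and 10.7 degrees, less where a joint would pass 70% of its speed; a pose out of reach is approached as far as the arm can. A call with a gripper value outside its range is refused whole. The fingers move at their own pace and stop on an object; the grip force is fixed at half the most. Time passes only in rows, so rows that repeat a pose let the fingers close, or fill a call up. It gives the time, the measured TCP pose, the force, the opening and the grip force at its end, in the units of the state.
- ctrl.get_obs(): the state, without advancing time (a new reading comes with each control period).
- ctrl.camera(name): name is "side" or "top" or "wrist"; returns the picture (420x560x3 uint8, red, green, blue); there is no depth.
- ctrl.calibration(name): a dict with "camera_matrix" (3x3 intrinsics, pixels), "world_from_camera" (4x4, takes a point from camera to world coordinates). Camera axes: x right, y up, looking along -z (the intrinsics and any distortion apply to the point x, -y, -z); pixel columns grow to the right and rows downward; lengths in m; the calibration is good to about 2 mm. A picture is of the moment at which its call begins: read the wrist's pose just before it. calibration takes no time and is no camera call; for the wrist camera it gives the pose at the moment of the call.
- ctrl.hand_in(): hands the job in; it is judged then, once.
The state is a dict: "time_s": time; "q": joint angles; "dq": joint speeds; "joint_efforts": joint torques, N m; "eef_pos": TCP position; "eef_rot": TCP orientation; "wrist_force": force on the tool from outside, world axes, zero at the start; "torque": the same for the moment, N m; "opening": opening from 0.0 (shut) to 1.0 (fully open); "grasp_force": force on a finger pad.
Only numpy, scipy, OpenCV 4.12 (cv2) and the standard library are available. Lean on these libraries where they do the work, as an engineer would, in place of code of your own. Each camera call takes 0.05 s, during which the arm holds its last target. There are 200 camera calls.

## Working session

There is one attempt and no reset: what is moved stays moved. The work goes in short steps, Python scripts to look and compute and a tool call to move; the robot and the scene stay as the last step left them, time stands still between calls to the robot, and variables do not carry over. Pictures are saved under pics/ and viewed, at most 10 in all, crops included, and the job is handed in when it is done.

Besides the shell and the picture viewer there is one more tool, called after "Request:" as name(argument=value, ...) on one line, values as JSON. send_rows: Moves the arm, as the interface text tells. Its arguments: {"type":"object","properties":{"dr":{"type":"array","items":{"type":"array","items":{"type":"number"}}},"xyz":{"type":"array","items":{"type":"array","items":{"type":"number"}}},"jaw":{"type":"array","items":{"type":"number"}}},"required":["dr","xyz","jaw"]}

```bash
mkdir -p pics; python3 - <<'E'
from bench import ctrl
import cv2,numpy as np
o=ctrl.get_obs();print(o['eef_pos'],o['eef_rot'],o['opening'],ctrl.tip_extent)
ims=[]
for n in("top","side"):
    im=ctrl.camera(n);c=ctrl.calibration(n);np.savez(f'{n}.npz',im=im,K=c['camera_matrix'],T=c['world_from_camera'],**({k:v for k,v in c.items() if k not in('camera_matrix','world_from_camera')}))
    print(n,c)
    cv2.imwrite(f'pics/{n}.png',im[...,::-1])
E
```

```text
[ 0.22687226 -0.52776872  0.24938229] [-8.88246051e-04  9.79490149e-01  2.01490095e-01  1.02436247e-06] 0.9964008245603703 0.019
top {'camera_matrix': array([[480.29733002,   0.        , 274.95506758],
       [  0.        , 480.29733002, 207.56884907],
       [  0.        ,   0.        ,   1.        ]]), 'world_from_camera': array([[ 3.93774578e-04,  9.77831272e-01, -2.09394001e-01,
         3.73984072e-01],
       [-9.99999766e-01,  5.02328007e-04,  4.65235626e-04,
        -2.33258025e-01],
       [ 5.60106416e-04,  2.09393769e-01,  9.77831241e-01,
         1.07318943e+00],
       [ 0.00000000e+00,  0.00000000e+00,  0.00000000e+00,
         1.00000000e+00]])}
side {'camera_matrix': array([[472.14118629,   0.        , 280.98137954],
       [  0.        , 472.14118629, 211.04412013],
       [  0.        ,   0.        ,   1.        ]]), 'world_from_camera': array([[ 0.9740461 ,  0.11111505, -0.19719948,  0.4291241 ],
       [-0.22630512,  0.46077425, -0.8581801 , -0.95801601],
       [-0.00449228,  0.88053423,  0.47396127,  0.48276578],
       [ 0.        ,  0.        ,  0.        ,  1.        ]])}
```

View pics/top.png

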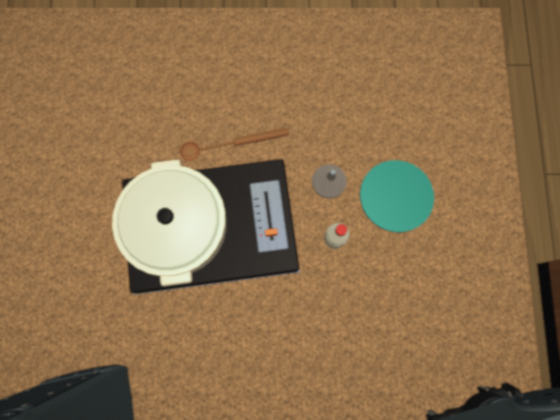

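View pics/side.png

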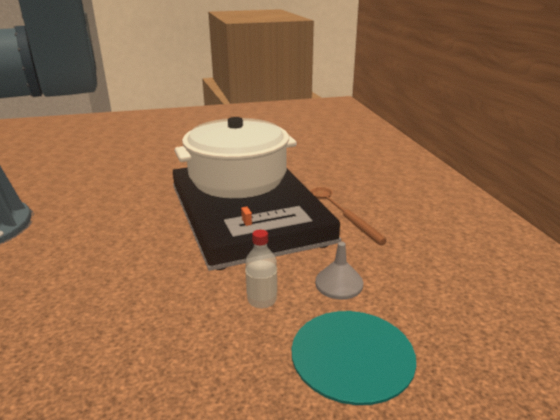

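The top view shows the orange lever at (271,232), with its track running up to about (266,193). The bottle is at (337,235) and the funnel at (329,181), both well to the right. In the side view the lever is at (247,215).

```bash
cat > h.py <<'E'
import numpy as np,cv2
from bench import ctrl
def ray(K,T,uv,z):
    d=np.linalg.inv(K)@[uv[0],uv[1],1];d=T[:3,:3]@(d*[1,-1,-1]);o=T[:3,3]
    return o+d*(z-o[2])/d[2]
def cen(m):
    n,l,s,c=cv2.connectedComponentsWithStats(m.astype(np.uint8));i=1+s[1:,4].argmax();return c[i],s[i]
def orange(im):
    h=cv2.cvtColor(im,cv2.COLOR_RGB2HSV);return (h[...,0]>4)&(h[...,0]<16)&(h[...,1]>195)&(h[...,2]>150)
E
python3 - <<'E'
from h import *
for n in('top','side'):
    d=np.load(n+'.npz');im,K,T=d['im'],d['K'],d['T']
    c,s=cen(orange(im));print(n,c,s,[ray(K,T,c,z).round(4) for z in(.077,.09)])
    h=cv2.cvtColor(im,cv2.COLOR_RGB2HSV)
    if n=='top':
        r=cv2.minAreaRect
        m=((h[...,2]<45)).astype(np.uint8);m[:140]=0;m[320:]=0;m[:,:110]=0;m[:,310:]=0
        nn,l,st,cc=cv2.connectedComponentsWithStats(m);i=1+st[1:,4].argmax()
        pts=np.argwhere(l==i)[:,::-1]
        W=np.array([ray(K,T,p,.06)[:2] for p in pts],np.float32)
        R=cv2.minAreaRect(W);print(R,cv2.boxPoints(R))
        # plate
        m=((h[...,2]>110)&(h[...,1]<70)).astype(np.uint8);m[:,:235]=0;m[:,300:]=0
        pts=np.argwhere(m)[:,::-1];W=np.array([ray(K,T,p,.061)[:2] for p in pts],np.float32)
        R=cv2.minAreaRect(W);print('plate',R,cv2.boxPoints(R))
E
```

```text
Traceback (most recent call last):
  File "h.py", line 7, in cen
    n,l,s,c=cv2.connectedComponentsWithStats(m.astype(np.uint8));i=1+s[1:,4].argmax();return c[i],s[i]
                                                                     ~~~~~~~~~~~~~~^^
ValueError: attempt to get argmax of an empty sequence
```

```bash
sed -i 's/h\[...,1\]>195/h[...,1]>170/;s/h\[...,2\]>150/h[...,2]>170/' h.py
python3 - <<'E'
from h import *
for n,(u,v) in(('top',(271,232)),('side',(247,215))):
    d=np.load(n+'.npz');im,K,T=d['im'],d['K'],d['T']
    h=cv2.cvtColor(im,cv2.COLOR_RGB2HSV);print(h[v-2:v+3:2,u-6:u+7:3].reshape(-1,3).tolist())
    m=orange(im);print(m.sum())
    m[:v-15]=0;m[v+15:]=0;m[:,:u-15]=0;m[:,u+15:]=0
    if m.any():
        c,s=cen(m);print(n,c,s,[ray(K,T,c,z).round(4) for z in(.077,.09)])
    if n=='top':
        m=((h[...,2]<45)).astype(np.uint8);m[:140]=0;m[320:]=0;m[:,:110]=0;m[:,310:]=0
        nn,l,st,cc=cv2.connectedComponentsWithStats(m);i=1+st[1:,4].argmax()
        W=np.array([ray(K,T,p,.06)[:2] for p in np.argwhere(l==i)[:,::-1]],np.float32)
        R=cv2.minAreaRect(W);print(R,cv2.boxPoints(R))
        m=((h[...,2]>110)&(h[...,1]<70)).astype(np.uint8);m[:,:240]=0;m[:,300:]=0
        W=np.array([ray(K,T,p,.061)[:2] for p in np.argwhere(m)[:,::-1]],np.float32)
        R=cv2.minAreaRect(W);print('plate',R,cv2.boxPoints(R))
E
```

```text
[[9, 97, 191], [12, 159, 218], [13, 170, 225], [13, 166, 227], [6, 67, 191], [10, 119, 199], [13, 169, 228], [14, 166, 227], [13, 170, 225], [7, 82, 189], [8, 88, 176], [11, 176, 201], [12, 178, 176], [10, 159, 157], [3, 45, 154]]
13
top [270.53846154 233.38461538] [267 233   9   2  13] [array([ 0.5319, -0.2245,  0.077 ]), array([ 0.5299, -0.2246,  0.09  ])]
((0.639352023601532, -0.16261988878250122), (0.13990998268127441, 0.128569096326828), 26.7557315826416) [[ 0.5479467  -0.13671091]
 [ 0.605827   -0.2515146 ]
 [ 0.73075736 -0.18852887]
 [ 0.6728771  -0.07372516]]
plate ((0.546314001083374, -0.21337974071502686), (0.20385824143886566, 0.11653856188058853), 7.6659064292907715) [[ 0.43752292 -0.16922821]
 [ 0.45306876 -0.28472525]
 [ 0.6551051  -0.2575313 ]
 [ 0.63955927 -0.14203423]]
[[9, 162, 85], [9, 183, 160], [9, 187, 219], [9, 191, 194], [14, 60, 64], [9, 132, 91], [9, 177, 131], [9, 183, 160], [9, 177, 157], [15, 56, 158], [12, 80, 150], [9, 183, 128], [9, 184, 157], [9, 181, 155], [15, 55, 143]]
47
side [245.93617021 210.42553191] [242 207   9   8  47] [array([ 0.5365, -0.2061,  0.077 ]), array([ 0.5331, -0.2301,  0.09  ])]
```

```bash
python3 - <<'E'
from h import *
im=np.load('top.npz')['im'][150:300,115:315]
cv2.imwrite('pics/crop.png',cv2.resize(im[...,::-1],None,fx=4,fy=4,interpolation=cv2.INTER_NEAREST))
E
```

```text
(no output)
```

View pics/crop.png

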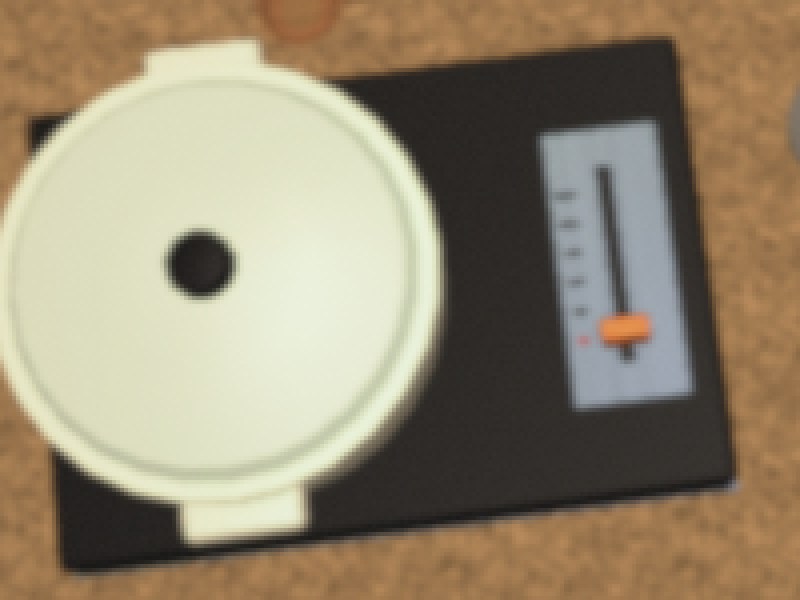

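The crop shows the lever top centred at crop (625,326). The deck's right corners are at (676,40) and (735,480). The red mark is at (585,342), and the black marks run up to (565,195).

```bash
python3 - <<'E'
from h import *
d=np.load('top.npz');K,T=d['K'],d['T']
f=lambda u,v,z:ray(K,T,(115+(u-1.5)/4,150+(v-1.5)/4),z)
a,b=f(676,40,.06),f(735,480,.06);x=a-b;print('edge',a,b,np.linalg.norm(x),np.degrees(np.arctan2(x[1],x[0])))
m=[f(*p,.061) for p in((585,342),(565,195))];x2=m[1]-m[0];print('marks',m,np.linalg.norm(x2),np.degrees(np.arctan2(x2[1],x2[0])))
L=f(625,326,.09);print('lever',L)
o=ctrl.get_obs()
from scipy.spatial.transform import Rotation as Ro
R=Ro.from_quat(np.roll(o['eef_rot'],-1));print(R.as_matrix().round(3))
ang=np.arctan2(x[1],x[0]);cx=np.array([np.cos(ang),np.sin(ang),0])
tx=R.as_matrix()[:,0];print('tool x deg',np.degrees(np.arctan2(tx[1],tx[0])))
P=L-cx*.045
for z in(.16,.09):
    P[2]=z;print(z,P,'tool cm',100*R.inv().apply(P-o['eef_pos']))
E
```

```text
edge [ 0.6990467  -0.25281017  0.06      ] [ 0.45774669 -0.28295814  0.06      ] 0.24317605661523817 7.121617939480259
marks [array([ 0.53072286, -0.20378665,  0.061     ]), array([ 0.61106112, -0.19244191,  0.061     ])] 0.08113531229409289 8.037720129640723
lever [ 0.53461386 -0.22529285  0.09      ]
[[ 0.919  0.395 -0.   ]
 [ 0.395 -0.919  0.002]
 [ 0.    -0.002 -1.   ]]
tool x deg 23.250947456818047
0.16 [ 0.48996102 -0.23087176  0.16      ] tool cm [ 35.88752337 -16.88367918   8.98486336]
0.09 [ 0.48996102 -0.23087176  0.09      ] tool cm [ 35.88526977 -16.87253393  15.98485412]
```

Request:
send_rows(dr=[[0,0,0.4],[0,0,0.8],[0,0,1.2],[0,0,1.6],[0,0,2.0],[0,0,2.4],[0,0,2.6],[0,0,2.6]], xyz=[[5,-2.4,0],[10,-4.7,0],[15,-7,0],[20,-9.4,1],[25,-11.8,2],[30,-14.1,3],[34,-16,4],[35.9,-16.9,4]], jaw=[0,0,0,0,0,0,0,0])

```text
time_s: 1.1
eef_pos: [0.4906, -0.2287, 0.2088]
eef_rot: [-0.001, 0.998, 0.068, -0.001]
wrist_force: [-0.9, -0.7, -0.2]
opening: 0.001
grasp_force: 0.0
```

```bash
python3 - <<'E'
from h import *
o=ctrl.get_obs();print(o['eef_pos'],o['opening'],o['wrist_force'])
c=ctrl.calibration('wrist');im=ctrl.camera('wrist');np.savez('w1.npz',im=im,K=c['camera_matrix'],T=c['world_from_camera']);cv2.imwrite('pics/w1.png',im[...,::-1])
print(c['world_from_camera'].round(3))
E
```

```text
[ 0.49063951 -0.22868513  0.20884453] 0.001023225205713869 [-0.91699161 -0.71667117 -0.19682768]
[[ 0.136  0.953  0.272  0.56 ]
 [-0.991  0.131  0.036 -0.22 ]
 [-0.001 -0.275  0.962  0.332]
 [ 0.     0.     0.     1.   ]]
```

View pics/w1.png

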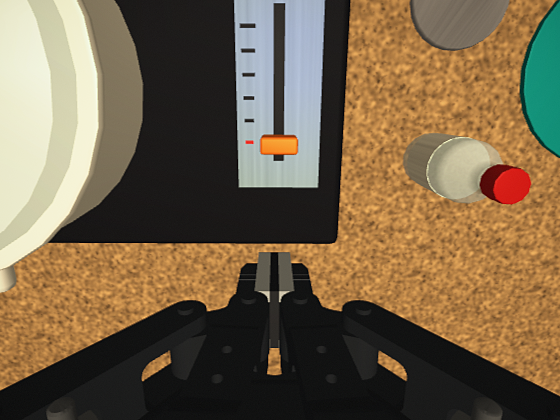

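The wrist view shows the lever at (279,145), the red mark at (249,142), and the shut fingertips at about (275,255), lined up with the track.

```bash
cat >> h.py <<'E'
from scipy.spatial.transform import Rotation as Ro
def wrist(name=None,off=None):
    o=ctrl.get_obs();c=ctrl.calibration('wrist');im=ctrl.camera('wrist');K,T=c['camera_matrix'],c['world_from_camera']
    if name: cv2.imwrite(name,im[...,::-1])
    return o,im,K,T
def lever(o,im,K,T):
    h=cv2.cvtColor(im,cv2.COLOR_RGB2HSV)
    m=(h[...,0]>5)&(h[...,0]<20)&(h[...,1]>150)&(h[...,2]>215)
    m=cv2.morphologyEx(m.astype(np.uint8),cv2.MORPH_OPEN,np.ones((5,5)))
    c,s=cen(m);L=ray(K,T,c,.09)
    R=Ro.from_quat(np.roll(o['eef_rot'],-1))
    print('px',c,s,'lever',L.round(4),'in tool mm',(1000*R.inv().apply(L-o['eef_pos'])).round(1),'tcp',o['eef_pos'].round(4),'F',o['wrist_force'].round(1))
    return L
E
python3 - <<'E'
from h import *
d=np.load('w1.npz');o=ctrl.get_obs();K,T=d['K'],d['T']
lever(o,d['im'],K,T)
m=[ray(K,T,p,.061) for p in((249.5,142),(247.5,26))];x=m[1]-m[0];print(m,np.linalg.norm(x),np.degrees(np.arctan2(x[1],x[0])))
t=Ro.from_quat(np.roll(o['eef_rot'],-1)).as_matrix();print(t.round(3),np.degrees(np.arctan2(t[1,0],t[0,0])))
E
```

```text
px [278.53043478 145.48695652] [261 138  36  16 575] lever [ 0.5357 -0.2257  0.09  ] in tool mm [ 43.8   4.2 119.3] tcp [ 0.4917 -0.2278  0.2093] F [-0.   1.4  0. ]
[array([ 0.53241374, -0.204229  ,  0.061     ]), array([ 0.61140967, -0.19354531,  0.061     ])] 0.07971510385136002 7.702152758033816
[[ 0.991  0.136 -0.   ]
 [ 0.136 -0.991  0.002]
 [-0.    -0.002 -1.   ]] 7.810011841383991
```

Request:
send_rows(dr=[[0,0,0],[0,0,0],[0,0,0],[0,0,0],[0,0,0],[0,0,0],[0,0,0],[0,0,0]], xyz=[[0,0.4,3],[0,0.4,6],[0,0.4,8.5],[0,0.4,10.5],[0,0.4,11.5],[0,0.4,11.8],[0,0.4,11.8],[0,0.4,11.8]], jaw=[0,0,0,0,0,0,0,0])

```text
time_s: 2.15
eef_pos: [0.4912, -0.2357, 0.0932]
eef_rot: [0.001, 0.998, 0.067, 0.001]
wrist_force: [-0.7, -0.6, 0.5]
opening: 0.004
grasp_force: 0.0
```

```bash
python3 - <<'E'
from h import *
r=wrist('pics/w2.png');lever(*r)
E
```

```text
Traceback (most recent call last):
  File "h.py", line 19, in lever
    c,s=cen(m);L=ray(K,T,c,.09)
        ~~~^^^
  File "h.py", line 7, in cen
    n,l,s,c=cv2.connectedComponentsWithStats(m.astype(np.uint8));i=1+s[1:,4].argmax();return c[i],s[i]
                                                                     ~~~~~~~~~~~~~~^^
ValueError: attempt to get argmax of an empty sequence
```

View pics/w2.png

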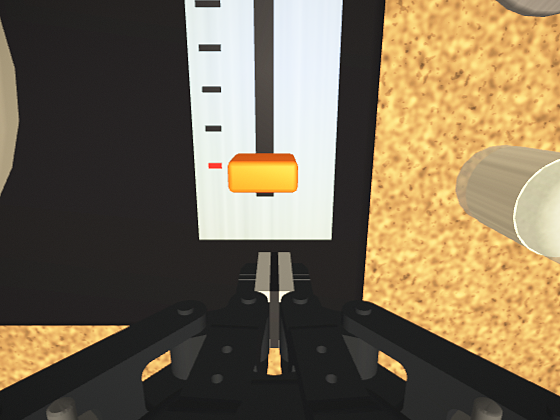

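The lever is directly ahead of the fingers at (264,173). It sits about 3 mm to their left, so I'll correct for that and close the gap.

Request:
send_rows(dr=[[0,0,0],[0,0,0],[0,0,0],[0,0,0],[0,0,0],[0,0,0],[0,0,0],[0,0,0]], xyz=[[0.4,-0.3,0.2],[0.8,-0.3,0.3],[1.2,-0.3,0.3],[1.6,-0.3,0.3],[1.9,-0.3,0.3],[2.2,-0.3,0.3],[2.2,-0.3,0.3],[2.2,-0.3,0.3]], jaw=[0,0,0,0,0,0,0,0])

```text
time_s: 3.2
eef_pos: [0.512, -0.2294, 0.0893]
eef_rot: [-0.0, 0.998, 0.067, -0.0]
wrist_force: [0.6, 0.3, 1.1]
opening: -0.004
grasp_force: 0.0
```

```bash
sed -i 's/<20)&(h\[...,1\]>150)/<26)\&(h[...,1]>150)/' h.py; python3 - <<'E'
from h import *
r=wrist('pics/w3.png');lever(*r)
E
```

```text
px [272.11521418 234.44510094] [ 238  220   69   30 2031] lever [ 0.5363 -0.2256  0.09  ] in tool mm [24.6 -0.5 -0.7] tcp [ 0.512  -0.2294  0.0893] F [0.6 0.3 1.1]
```

View pics/w3.png

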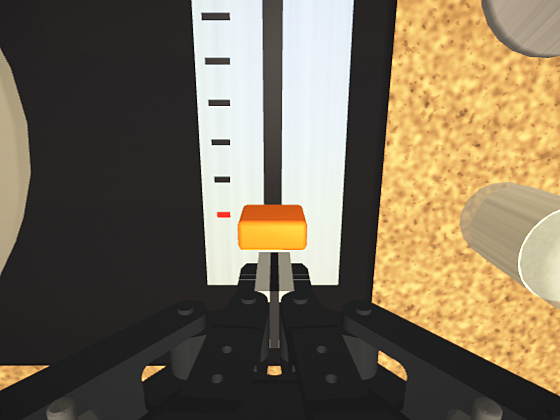

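The lever is about 7 mm ahead of the fingertips and centred at (272,234). Next is a slow push past the first hump only.

Request:
send_rows(dr=[[0,0,0],[0,0,0],[0,0,0],[0,0,0],[0,0,0],[0,0,0],[0,0,0],[0,0,0]], xyz=[[0.4,0,0],[0.7,0,0],[0.9,0,0],[1.1,0,0],[1.3,0,0],[1.5,0,0],[1.6,0,0],[1.6,0,0]], jaw=[0,0,0,0,0,0,0,0])

```text
time_s: 4.25
eef_pos: [0.5282, -0.2271, 0.0892]
eef_rot: [-0.0, 0.998, 0.067, 0.0]
wrist_force: [-0.2, 0.3, -0.0]
opening: 0.001
grasp_force: 0.0
```

```bash
python3 - <<'E'
from h import *
r=wrist('pics/w4.png');L=lever(*r);print('slid',1000*np.dot(L[:2]-[.5360,-.2256],[.991,.134]))
E
```

```text
px [272.59440559 234.91508492] [ 238  217   69   34 2002] lever [ 0.5525 -0.2235  0.09  ] in tool mm [24.5 -0.3 -0.8] tcp [ 0.5282 -0.2271  0.0892] F [-0.2  0.3 -0. ]
slid 16.590034351873516
```

That's the first click, with the lever at 16 mm and the same gap. I'll repeat the push.

Request:
send_rows(dr=[[0,0,0],[0,0,0],[0,0,0],[0,0,0],[0,0,0],[0,0,0],[0,0,0],[0,0,0]], xyz=[[0.4,0,0],[0.7,0,0],[0.9,0,0],[1.1,0,0],[1.3,0,0],[1.5,0,0],[1.6,0,0],[1.6,0,0]], jaw=[0,0,0,0,0,0,0,0])

```text
time_s: 5.3
eef_pos: [0.5441, -0.225, 0.0892]
eef_rot: [-0.0, 0.998, 0.067, 0.0]
wrist_force: [0.4, -1.0, 0.0]
opening: -0.001
grasp_force: 0.0
```

```bash
python3 - <<'E'
from h import *
r=wrist('pics/w5.png');L=lever(*r);print('slid',1000*np.dot(L[:2]-[.5360,-.2256],[.991,.134]))
E
```

```text
px [272.18822345 235.11122295] [ 238  221   69   30 1987] lever [ 0.5682 -0.2213  0.09  ] in tool mm [24.4 -0.5 -0.8] tcp [ 0.5441 -0.225   0.0892] F [ 0.4 -1.   0. ]
slid 32.53082950774864
```

Request:
send_rows(dr=[[0,0,0],[0,0,0],[0,0,0],[0,0,0],[0,0,0],[0,0,0],[0,0,0],[0,0,0]], xyz=[[0.4,0,0],[0.7,0,0],[0.9,0,0],[1.1,0,0],[1.3,0,0],[1.5,0,0],[1.6,0,0],[1.6,0,0]], jaw=[0,0,0,0,0,0,0,0])

```text
time_s: 6.35
eef_pos: [0.56, -0.2229, 0.0892]
eef_rot: [0.0, 0.998, 0.067, 0.0]
wrist_force: [0.5, 0.3, -0.2]
opening: -0.001
grasp_force: 0.0
```

```bash
python3 - <<'E'
from h import *
r=wrist('pics/w6.png');L=lever(*r);print('slid',1000*np.dot(L[:2]-[.5360,-.2256],[.991,.134]))
E
```

```text
px [272.24407463 235.09833585] [ 238  221   69   30 1983] lever [ 0.5841 -0.2192  0.09  ] in tool mm [24.4 -0.4 -0.8] tcp [ 0.56   -0.2229  0.0892] F [ 0.5  0.3 -0.2]
slid 48.53995527734598
```

View pics/w6.png

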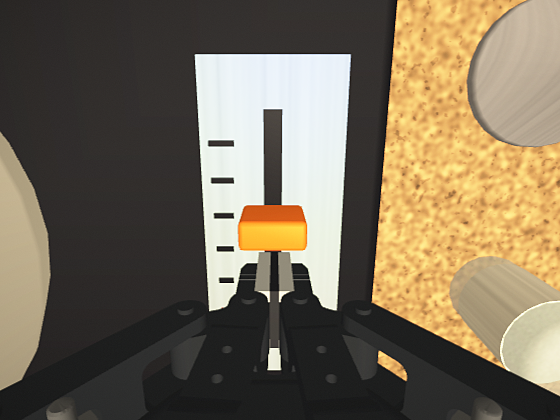

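The lever is beside the third black mark at (223,215), with two marks still ahead of it. That puts it in the third notch, so I'll back off and lift.

Request:
send_rows(dr=[[0,0,0],[0,0,0],[0,0,0],[0,0,0],[0,0,0],[0,0,0],[0,0,0],[0,0,0]], xyz=[[-1,0,0],[-2,0,-1],[-2.5,0,-4],[-2.5,0,-8],[-2.5,0,-12],[-2.5,0,-15],[-2.5,0,-15],[-2.5,0,-15]], jaw=[0,0,0,0,0,0,0,0])

```text
time_s: 7.4
eef_pos: [0.5341, -0.2261, 0.2387]
eef_rot: [-0.0, 0.998, 0.067, -0.0]
wrist_force: [-0.1, 0.5, -0.7]
opening: 0.001
grasp_force: 0.0
```

```bash
python3 - <<'E'
from h import *
r=wrist();L=lever(*r);s=1000*np.dot(L[:2]-[.5360,-.2256],[.991,.134]);print('slid',s)
if 44<s<52: print(ctrl.hand_in())
E
```

```text
px [273.32783505 134.98350515] [257 128  33  15 485] lever [ 0.5836 -0.2192  0.09  ] in tool mm [ 50.1  -0.2 148.6] tcp [ 0.5341 -0.2261  0.2387] F [-0.1  0.5 -0.7]
slid 48.01399485564331
the job is handed in; nothing more can be done
None
```

The lever rests in the third notch (measured about 48 mm from off) after three separate clicks pushed with the shut fingertips; the hand is lifted clear, it kept well away from the bottle, funnel, pot holder and spoon, and the job is handed in.

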